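Clamp the jar with the pedal and twist its lid off

ROBOT

A 6-joint arm with a two-finger parallel gripper is mounted at the origin on a cart in front of the work surface, level with it; the furniture and walls round the work are solid. World frame = base frame: x ahead of the robot, y to its left, z up, the work surface at z = 0. Lengths are in m, angles in rad, forces in N, time in s.
With the tool pointing down it reaches from about 0.35 to 0.875 m from the base axis. Payload 15.5 kg.
Tool frame: the origin (TCP) lies at the very end of the fingers, on their centre line; the grasp point (between the pads) lies 19 mm behind it; z points along the fingers, y is the line along which they close (so a half turn about z gives the same grasp; the last joint's range is limited). The gripper opens to 85 mm and grips with 20 to 120 N. Pads are 22 mm wide; open, the fingers measure 114 mm over their backs; the gripper's body (76 mm by 85 mm) begins 54 mm behind the grasp point. The pads swing forward as they close: fully open they stand 13 mm farther back than shut.
Start: joints at [1.153, 0.494, 1.345, -0, 1.302, -0.096], TCP at [0.198, 0.593, 0.206] pointing down, gripper open.
Joint ranges: [-2.91, 2.91], [-0.82, 2.16], [0.22, 2.67], [-1.22, 4.37], [0.12, 2.79], [-3.08, 3.08]. Speed limits (rad/s): [1.89, 1.89, 2.57, 3.01, 3.01, 3.01].

INTERFACE

Orientations are given as a unit quaternion [x, y, z, w].
In Python, from workcell import r gives the robot as it stands.
- The arm moves only by the tool servo_tool, never from a script. Its argument "series" is text: rows parted by semicolons, each of 6 numbers parted by spaces: the shift along the tool's x, y, z in units of 30 mm (1.0 is 30 mm), then the turn, a rotation vector about the tool's x, y, z in units of 0.1 rad (1.0 is 0.1 rad). In form: dx dy dz rx ry rz; .... A call has 1 to 8 rows; each row shifts and turns the commanded pose from where the row before left it, along the tool's axes as they then stand; what a row does not reach is not made up. A row lasts 1/8 s, in which the tool goes at most 62.5 mm and 10.7 degrees, less where a joint would pass 70% of its speed; a pose out of reach is approached as far as the arm can. A call with a number of a shift or a turn outside -1 to 1 is refused whole. A call with a gripper value outside its range is refused whole. "jaw" is the closure, from -1 (fully open) to 1 (shut), set as the call begins (left out, the last holds). The fingers move at their own pace and stop on an object; "newtons" is the grip in N (left out, the last holds). Time passes only in rows, so rows that do not move let the fingers close. It gives the time, the measured TCP pose, the force, the opening and the grip force at its end, in the units of the state.
- r.observe(): the state, without advancing time (a new reading comes with each control period).
- r.camera(name): name is "scene" or "top" or "wrist"; returns (picture, depth): 384x512x3 uint8, blue, green, red; 384x512 float32, m along the optical axis (not along the pixel's ray), 0 where there is no reading.
- r.camera_model(name): a dict with "mtx" (3x3 intrinsics, pixels), "R" (3x3) and "t" (3): a world point X has camera coordinates R X + t; the wrist camera has in their place "tool_from_camera" (4x4, takes a point from camera to tool coordinates, whose origin is the TCP and whose axes are the flange's). Camera axes: x right, y down, z forward; pixel columns grow to the right and rows downward; lengths in m; the calibration is good to about 2 mm. The wrist camera is an equidistant fisheye: a pixel r from the principal point sees the ray r / f radians off the axis. A picture is of the moment at which its call begins: read the wrist's pose just before it. camera_model takes no time and is no camera call.
- r.finish_job(): hands the job in; it is judged then, once.
The state is a dict: "clock": time; "joints": joint angles; "joint_velocities": joint speeds; "effort": joint torques, N m; "tcp_pos": TCP position; "tool_rot": TCP orientation; "contact_force": force on the tool from outside, world axes, zero at the start; "torque": the same for the moment, N m; "gripper_width": finger opening in m; "grip_force": force on a finger pad.
Only numpy, scipy, OpenCV 4.12 (cv2) and the standard library are available. Lean on these libraries where they do the work, as an engineer would, in place of code of your own. Each camera call takes 0.05 s, during which the arm holds its last target. There are 200 camera calls.

TASK

Open the tight jar: first press the clamp's pedal all the way down to its stop so that it stays down and the jaw grips the jar, then unscrew the metal lid anticlockwise only until its thread lets go, without turning the jar along, and lift it straight off. Finish still holding the lid level in the gripper, just above the open mouth of the jar (a centimetre or two clear of it), with the jar still clamped and upright; leave the glue bottle, the dish of screws and the tape roll alone.

Things in the scene. Friction and masses are not known exactly. Their poses are not given: they have to be found in the camera images.
- clamp: pedal jar clamp fixed to the worktop: dark steel base plate 110 x 290 x 10 mm with a grey V block (top 52 mm above the worktop) on one side of the jar and a sprung jaw on the other. Origin: on the worktop under the middle of the jar's place. Its -y axis points along the pedal; the base plate ends 235 mm out on that side. Nothing on it but jar and pedal is higher than 52 mm
- clamp_pedal (a joint): angle of the pedal: 0 up (sprung), 0.51 rad fully down at its stop. The press point sinks about 38 mm on the way (lever arm 78 mm). It takes up to about 10 N, hardest about half way; the clamp's toggle passes its dead centre at 0.42, after which the pedal stays down by itself. Let go earlier, it springs back up and the jar is not gripped
- pedal_top (a point): middle of the upper face of the pedal's black ribbed rubber pad, 44 x 46 mm, the place to press from above; it is about 180 to 190 mm from the jar's axis, about 80 mm above the worktop when up and 43 mm when down
- jar: white plastic jar, 52 mm in diameter, loose on the clamp's base plate. Origin: middle of its underside (10 mm above the worktop), z up. Straight body 64 mm high, then a neck 40 mm in diameter; rim of the mouth at 86 mm. Weighs about 0.45 kg. Not clamped, it turns along with the lid; clamping shifts it 1 to 2 mm. Tall fixed carton beyond: its near corner can be 80 mm from the jar axis
- jar_side (a point): point on the jar's side wall, 26 mm from its axis on its x axis, 30 mm above its underside
- lid: round ribbed steel lid on the jar, 57 mm in diameter, 18 mm high. Origin: centre of its lower edge, z up. Shut, the origin is about 72 mm above the jar's underside and its x axis is that of the jar turned anticlockwise by 0 to 0.1 rad, against its stop. A sprung seal pressing it up against a two-start thread makes it tight, some 0.3 to 0.8 N m. It need not be raised while it turns
- lid_edge (a point): point on the lid's outer wall, 28.5 mm from its axis on its x axis, 9 mm above its lower edge. Turned anticlockwise as seen from above, the lid lets go when its x axis is 0.95 to 1.05 rad past the jar's, having risen at most 4 mm; from there to 2.5 rad it lifts straight off, further on it runs against the next thread ridge
- glue_bottle: small white glue bottle, 36 mm in diameter, 106 mm high, standing; origin: centre of its underside; leave alone
- screw_dish: steel dish of screws, 68 mm in diameter, 18 mm high; origin: centre of its underside; leave alone
- tape_roll: roll of tape lying flat, 71 mm in diameter, 24 mm high; origin: centre of its underside; leave alone
Not all that is in view belongs to the job. Leave any green or red look-alike of the lid alone.

How it is judged:
By the outcome, as a careful person would: the job done as asked, in the order asked, and still so for the second after the job is handed in, while the arm keeps its last pose, push and grip.
It also fails if it takes over 48 s, if anything falls off the work surface, if the arm or the gripper's body presses on something with over 40 N, if the wrist force passes 120 N, or if a joint passes its speed limit or range.

## Working session

There is one attempt and no reset: what is moved stays moved. The work goes in short steps, Python scripts to look and compute and a tool call to move; the robot and the scene stay as the last step left them, time stands still between calls to the robot, and variables do not carry over. Pictures are saved under pics/ and viewed, at most 10 in all, crops included, and the job is handed in when it is done.

Besides the shell and the picture viewer there is one more tool, called after "Call:" as name(argument=value, ...) on one line, values as JSON. servo_tool: Moves the arm, as the interface text tells. Shifts and turns lie within -1 to 1; 1 stands for 30 mm of shift or 0.1 rad of turn. Its arguments: {"type":"object","properties":{"series":{"type":"string"},"jaw":{"type":"number"},"newtons":{"type":"number"}},"required":["series"]}

```bash
mkdir -p pics; ls
cat > h.py <<'E'
import numpy as np, cv2
from workcell import r
def pts(name):
    img,d=r.camera(name); m=r.camera_model(name); K=np.array(m["mtx"]);R=np.array(m["R"]);t=np.array(m["t"])
    v,u=np.indices(d.shape); c=np.stack([(u-K[0,2])/K[0,0]*d,(v-K[1,2])/K[1,1]*d,d],-1)
    return img,d,(c-t)@R
E
python3 - <<'E'
from h import *
for n in("top","scene"):
    img,d,P=pts(n); cv2.imwrite(f"pics/{n}.png",cv2.resize(img,(800,600))); np.savez(f"{n}.npz",img=img,d=d,P=P)
print(r.observe())
E
```

```text
pics
{'clock': 0.1, 'joints': array([ 1.15355696e+00,  4.94101489e-01,  1.34602427e+00, -1.15939719e-05,
        1.30252140e+00, -9.54906271e-02]), 'joint_velocities': array([-0.00027708, -0.00094343, -0.00181196, -0.00129212,  0.00036765,
       -0.00176425]), 'effort': array([ 1.38283318e-03, -8.83591104e+01, -3.84560108e+01, -1.88902832e-04,
        5.28739663e-03, -2.42280981e-05]), 'tcp_pos': array([0.19750087, 0.59262297, 0.20548728]), 'tool_rot': array([ 1.60179806e-01,  9.87087712e-01, -5.11440061e-04, -1.28287700e-04]), 'contact_force': array([ 0.43270901,  0.0365121 , -0.54755945]), 'torque': array([-0.0219747 ,  0.03618974,  0.02738791]), 'grip_force': 0.0, 'gripper_width': 0.08516958262435026}
```

View pics/top.png

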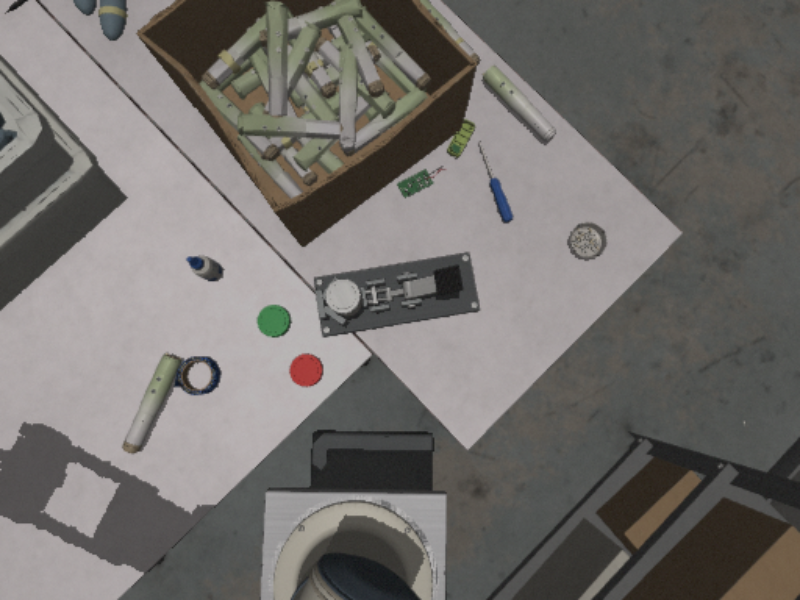

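View pics/scene.png

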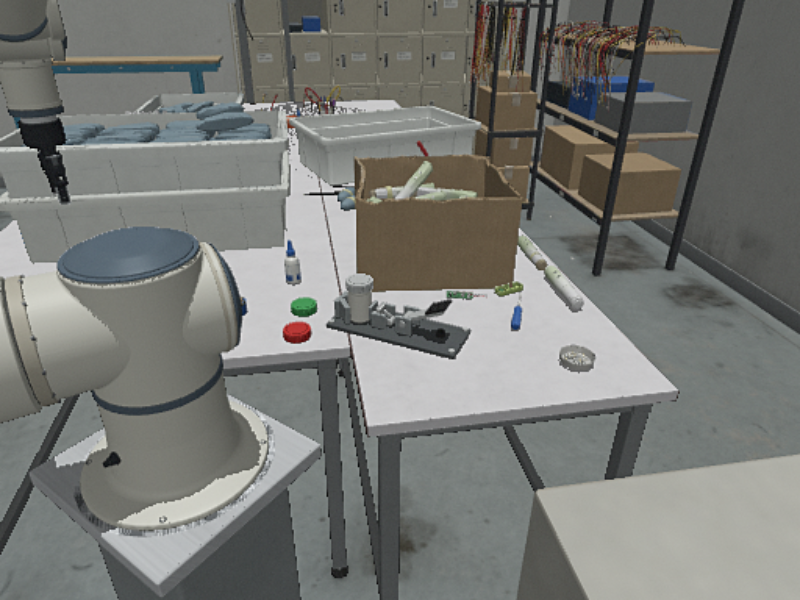

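The top view shows the lid at about (343,297), the pedal pad at (447,282), and the carton's near corner at (303,243). The clamp's -y axis points right in the image. Next I measure these.

Run:
```python
import numpy as np
f=np.load("top.npz");P=f["P"];img=f["img"]
s=512/800
def reg(u0,u1,v0,v1): 
    return P[int(v0*s):int(v1*s),int(u0*s):int(u1*s)].reshape(-1,3), img[int(v0*s):int(v1*s),int(u0*s):int(u1*s)].reshape(-1,3)
p,c=reg(315,372,268,330); m=(p[:,2]>.09)&(p[:,2]<.115); q=p[m]; print("lid",m.sum(),q.mean(0),(q.min(0)+q.max(0))/2,np.ptp(q,axis=0))
p,c=reg(428,466,260,302); m=(p[:,2]>.06)&(c.max(1)<60); q=p[m]; print("pad",m.sum(),q.mean(0),(q.min(0)+q.max(0))/2,np.ptp(q,axis=0), q[:,2].min(),q[:,2].max())
for u,v in((303,243),(476,68),(473,253),(480,310),(316,276),(324,335)):print(u,v,P[int(v*s),int(u*s)])
p,c=reg(290,330,200,260);m=p[:,2]>.05; q=p[m];print("carton", q[q[:,0].argmin()],q[:,2].max())
```

```text
lid 391 [0.48252777 0.0240781  0.10006062] [0.48347254 0.02490871 0.09757858] [0.05757902 0.05706799 0.01513286]
pad 278 [ 0.51584756 -0.15044486  0.0800258 ] [ 0.51687781 -0.14934085  0.07632391] [0.04950581 0.04649428 0.02968104] 0.06148339279114853 0.0911644311062784
303 243 [0.58719709 0.10856295 0.02545528]
476 68 [ 0.82064215 -0.1772587   0.2158314 ]
473 253 [ 0.58096587 -0.20229148  0.00243072]
480 310 [ 0.47422313 -0.21745557 -0.00207728]
316 276 [ 5.31897416e-01  8.49726413e-02 -2.66951466e-04]
324 335 [0.42286089 0.06582997 0.00642123]
carton [ 0.37476588 -0.06731412  0.98665708] 0.9866570753736287
```

Run:
```python
import numpy as np
from workcell import r
print(np.round(r.camera_model("wrist")["tool_from_camera"],3), r.camera_model("wrist")["mtx"])
for n in("top","scene"):
    P=np.load(n+".npz")["P"].reshape(-1,3); m=(P[:,2]>.04)&(P[:,2]<.3)&(P[:,0]>.4)&(P[:,0]<.75)&(P[:,1]>-.2)&(P[:,1]<.3)&(np.hypot(P[:,0]-.4825,P[:,1]-.0245)>.06)
    q=P[m]; c=q[(q[:,0]>.54)&(q[:,2]>.1)]; d=np.hypot(c[:,0]-.4825,c[:,1]-.0245); print(n,c[d.argsort()[:5]],c[:,2].max(),d.min())
```

```text
[[ 0.002 -0.96  -0.28   0.071]
 [ 1.     0.001  0.001 -0.   ]
 [-0.001 -0.28   0.96  -0.169]
 [ 0.     0.     0.     1.   ]] [[297.31863964   0.         252.57033856]
 [  0.         297.31863964 189.60973511]
 [  0.           0.           1.        ]]
top [[0.59212285 0.10034816 0.22814668]
 [0.58463398 0.11022373 0.11786844]
 [0.5909647  0.10225947 0.13453452]
 [0.59304256 0.09939479 0.23292627]
 [0.58750944 0.10705742 0.14755107]] 0.23611702032403523 0.1333045838368267
scene [[0.58596324 0.09838983 0.2049332 ]
 [0.58370707 0.10398315 0.11408481]
 [0.59088647 0.09484796 0.15604119]
 [0.5863943  0.10144877 0.11766464]
 [0.58991898 0.09670799 0.2186115 ]] 0.2346841770916155 0.12713909509030052
```

Call:
servo_tool(series="-0.5 -0.5 0 0 0 0;-0.9 -1 0 0 0 0;-0.9 -1 0 0 0 0;-0.9 -1 0 0 0 0;-0.9 -1 0 0 0 0;-0.9 -1 0 0 0 0;-0.9 -1 0 0 0 0;-0.9 -1 0 0 0 0", jaw=1, newtons=40)

```text
clock: 1.1
tcp_pos: [0.3203, 0.3137, 0.2059]
tool_rot: [0.16, 0.987, -0.0, -0.0]
contact_force: [0.0, 0.9, -0.1]
gripper_width: 0.0
grip_force: 0.0
```

Call:
servo_tool(series="-0.86 -0.97 0 0 0 0;-0.86 -0.97 0 0 0 0;-0.86 -0.97 0 0 0 0;-0.86 -0.97 0 0 0 0;-0.86 -0.97 0 0 0 0;-0.86 -0.97 0 0 0 0;-0.86 -0.97 0 0 0 0;-0.86 -0.97 0 0 0 0")

```text
clock: 2.1
tcp_pos: [0.4425, 0.0276, 0.2059]
tool_rot: [0.16, 0.987, 0.0, -0.0]
contact_force: [1.0, 0.1, 0.2]
gripper_width: -0.0
grip_force: 0.0
```

Call:
servo_tool(series="-0.86 -0.97 0 0 0 0;-0.86 -0.97 0 0 0 0;-0.86 -0.97 0 0 0 0;-0.86 -0.97 0 0 0 0;-0.4 -0.5 0.3 0 0 0;0 0 0 0 0 0")

```text
clock: 2.85
tcp_pos: [0.5094, -0.1326, 0.1958]
tool_rot: [0.161, 0.987, 0.0, -0.001]
contact_force: [-0.7, 0.6, 0.4]
gripper_width: -0.0001
grip_force: 0.0
```

Call:
servo_tool(series="-0.39 -0.48 0.5 0 0 0;0 0 0.9 0 0 0;0 0 0.9 0 0 0;0 0 0.8 0 0 0;0 0 0.2 0 0 0;0 0 0 0 0 0")

```text
clock: 3.6
tcp_pos: [0.5164, -0.1495, 0.0979]
tool_rot: [0.16, 0.987, 0.0, -0.0]
contact_force: [-0.0, -0.1, 0.4]
gripper_width: 0.0001
grip_force: 0.0
```

Run:
```python
from h import *
img,d=r.camera("wrist"); cv2.imwrite("pics/w1.png",img)
img,d,P=pts("scene"); cv2.imwrite("pics/s2.png",cv2.resize(img[160:260,190:330],None,fx=5,fy=5))
print(r.observe()["tcp_pos"])
```

```text
[ 0.51695275 -0.14971336  0.09869023]
```

View pics/w1.png

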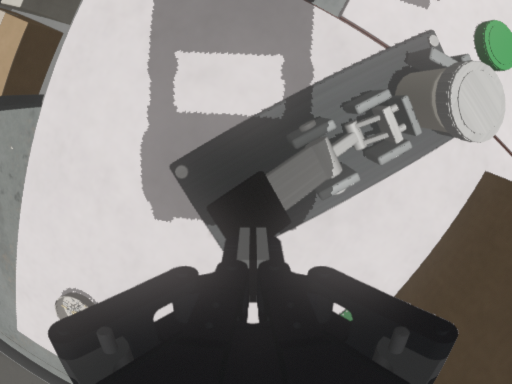

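View pics/s2.png

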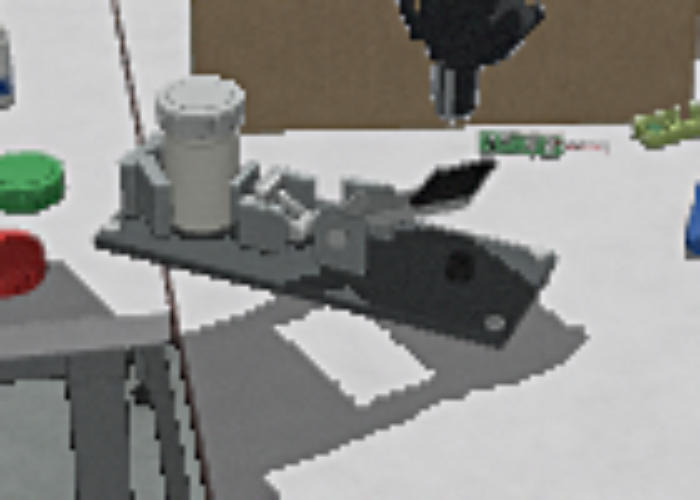

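The closed fingertips hang about 18 mm above the pad's middle, near (253,232) in the wrist view, and the pad is tilted up outward. I press down, following the pad slightly outward.

Call:
servo_tool(series="0 0 0.25 0 0 0;0 0 0.25 0 0 0;-0.03 -0.05 0.25 0 0 0;-0.03 -0.05 0.25 0 0 0;-0.03 -0.05 0.25 0 0 0;-0.02 -0.04 0.25 0 0 0;-0.02 -0.04 0.2 0 0 0;0 0 0 0 0 0")

```text
clock: 4.7
tcp_pos: [0.5181, -0.1576, 0.0467]
tool_rot: [0.16, 0.987, -0.0, -0.0]
contact_force: [-0.7, 0.1, 2.1]
gripper_width: 0.0001
grip_force: 1.3
```

Call:
servo_tool(series="0 0 0.08 0 0 0;0 0 0.08 0 0 0;0 0 0 0 0 0")

```text
clock: 5.08
tcp_pos: [0.5184, -0.1577, 0.0425]
tool_rot: [0.16, 0.987, -0.0, 0.001]
contact_force: [-0.2, -2.2, 7.2]
gripper_width: -0.0002
grip_force: 3.3
```

Call:
servo_tool(series="0 0 0.08 0 0 0;0 0 0.05 0 0 0;0 0 0 0 0 0")

```text
clock: 5.45
tcp_pos: [0.5186, -0.1577, 0.0387]
tool_rot: [0.16, 0.987, -0.0, 0.001]
contact_force: [0.8, -1.8, 7.1]
gripper_width: 0.0002
grip_force: 3.5
```

Call:
servo_tool(series="0 0 0.08 0 0 0;0 0 0 0 0 0")

```text
clock: 5.7
tcp_pos: [0.5187, -0.1578, 0.0364]
tool_rot: [0.16, 0.987, -0.0, 0.001]
contact_force: [0.0, -2.9, 8.0]
gripper_width: 0.0
grip_force: 3.5
```

Run:
```python
from h import *
img,d,P=pts("scene"); cv2.imwrite("pics/s3.png",cv2.resize(img[160:260,190:330],None,fx=5,fy=5))
```

```text
(no output)
```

View pics/s3.png

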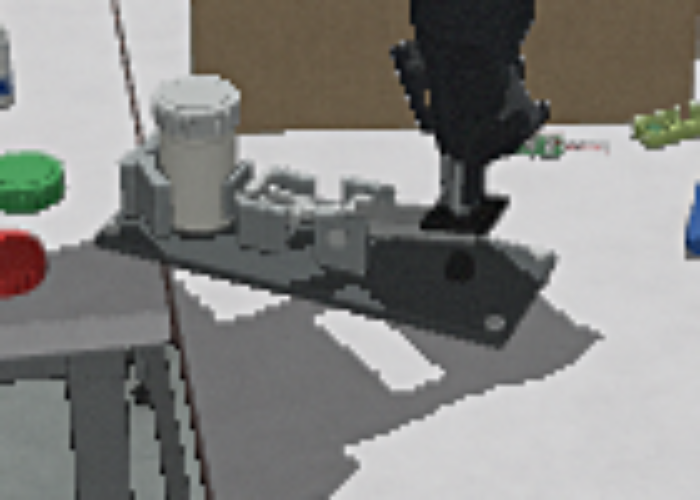

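The pad is now nearly level, with the tips at about (465,210), and the jaw is on the jar. I push on to the stop.

Call:
servo_tool(series="0 0 0.08 0 0 0;0 0 0.08 0 0 0;0 0 0 0 0 0")

```text
clock: 6.12
tcp_pos: [0.5187, -0.1578, 0.0315]
tool_rot: [0.16, 0.987, -0.0, 0.001]
contact_force: [1.1, -2.7, 6.0]
gripper_width: -0.0002
grip_force: 2.8
```

Run:
```python
from h import *
img,d,P=pts("scene"); 
# pad dark pixels in crop coords
c=img[160:260,190:330]; p=P[160:260,190:330]
a=np.array([.4825,.0245]); o=np.array([.187,-.98])
for v in range(38,50):
    print(v,[(int(c[v,u].max()),*np.round([(p[v,u,:2]-a)@o*1000,p[v,u,2]*1000]).astype(int)) for u in range(74,102,3)])
```

```text
38 [(83, np.int64(117), np.int64(46)), (73, np.int64(128), np.int64(48)), (211, np.int64(107), np.int64(1)), (210, np.int64(115), np.int64(-2)), (214, np.int64(125), np.int64(-1)), (57, np.int64(178), np.int64(74)), (45, np.int64(189), np.int64(78)), (20, np.int64(198), np.int64(78)), (220, np.int64(164), np.int64(-1)), (212, np.int64(173), np.int64(-2))]
39 [(100, np.int64(118), np.int64(43)), (83, np.int64(128), np.int64(45)), (215, np.int64(109), np.int64(0)), (210, np.int64(119), np.int64(0)), (213, np.int64(128), np.int64(0)), (51, np.int64(178), np.int64(70)), (45, np.int64(190), np.int64(76)), (20, np.int64(198), np.int64(74)), (231, np.int64(167), np.int64(0)), (218, np.int64(176), np.int64(-1))]
40 [(98, np.int64(121), np.int64(43)), (85, np.int64(127), np.int64(39)), (223, np.int64(113), np.int64(1)), (219, np.int64(122), np.int64(0)), (220, np.int64(131), np.int64(-1)), (53, np.int64(179), np.int64(68)), (44, np.int64(189), np.int64(70)), (21, np.int64(197), np.int64(69)), (124, np.int64(199), np.int64(57)), (194, np.int64(178), np.int64(-1))]
41 [(97, np.int64(122), np.in
[... 2469 characters left out ...]
04, np.int64(120), np.int64(11)), (48, np.int64(128), np.int64(9)), (57, np.int64(139), np.int64(12)), (81, np.int64(147), np.int64(10)), (100, np.int64(174), np.int64(43)), (120, np.int64(182), np.int64(42)), (119, np.int64(192), np.int64(45)), (43, np.int64(200), np.int64(44)), (80, np.int64(192), np.int64(10)), (151, np.int64(201), np.int64(11))]
49 [(51, np.int64(122), np.int64(9)), (44, np.int64(132), np.int64(11)), (40, np.int64(139), np.int64(9)), (45, np.int64(149), np.int64(9)), (51, np.int64(159), np.int64(12)), (62, np.int64(166), np.int64(8)), (103, np.int64(192), np.int64(41)), (51, np.int64(185), np.int64(9)), (48, np.int64(193), np.int64(8)), (91, np.int64(204), np.int64(12))]
```

The camera depth puts the pad at about 56 mm, so it is not down yet. The shut fingertips end some 24 mm behind the nominal TCP. I keep pressing.

Call:
servo_tool(series="0 0 0.1 0 0 0;0 0 0.1 0 0 0;0 0 0.1 0 0 0;0 0 0 0 0 0")

```text
clock: 6.68
tcp_pos: [0.5175, -0.1571, 0.0217]
tool_rot: [0.16, 0.987, 0.0, -0.001]
contact_force: [0.6, 0.1, 0.4]
gripper_width: -0.0004
grip_force: 0.0
```

Call:
servo_tool(series="0 0 0.08 0 0 0;0 0 0.08 0 0 0;0 0 0 0 0 0")

```text
clock: 7.05
tcp_pos: [0.518, -0.1573, 0.0177]
tool_rot: [0.16, 0.987, 0.0, 0.0]
contact_force: [-2.6, 1.1, 16.8]
gripper_width: 0.0002
grip_force: 8.4
```

Call:
servo_tool(series="0 0 -0.5 0 0 0;0 0 -1 0 0 0;0 0 -1 0 0 0;0 0 -1 0 0 0;0 0 -1 0 0 0;0 0 -0.5 0 0 0;0 0 0 0 0 0", jaw=-1)

```text
clock: 7.92
tcp_pos: [0.5184, -0.1576, 0.1679]
tool_rot: [0.16, 0.987, -0.0, 0.001]
contact_force: [0.3, 0.5, -0.1]
gripper_width: 0.0853
grip_force: 0.0
```

Run:
```python
from h import *
a=np.array([.4825,.0245]); o=np.array([.187,-.98])
for n in ("top","scene"):
    img,d,P=pts(n); q=P.reshape(-1,3)
    h=np.hypot(q[:,0]-a[0],q[:,1]-a[1])
    l=q[(h<.04)&(q[:,2]>.094)&(q[:,2]<.106)]; print(n,len(l),"lid",l.mean(0),(l.min(0)+l.max(0))/2,np.ptp(l,axis=0))
    s=(q[:,:2]-a)@o; b=(img.reshape(-1,3).max(1)<40)&(s>.165)&(s<.215)&(abs((q[:,:2]-a)@np.array([.98,.187]))<.025)&(q[:,2]>.03)&(q[:,2]<.1)
    print("pad",b.sum(),q[b].mean(0) if b.any() else 0, s[b].min(),s[b].max())
    f=q[(np.hypot(q[:,0]-.518,q[:,1]+.157)<.06)&(q[:,2]>.1)]; 
    print("finger low",np.sort(f[:,2])[:10] if len(f) else 0)
    if n=="scene": cv2.imwrite("pics/s4.png",cv2.resize(img[110:260,190:330],None,fx=4,fy=4))
print(r.observe()["tcp_pos"])
```

```text
top 285 lid [0.48504252 0.03215956 0.10033007] [0.48234863 0.03012671 0.09935381] [0.05532384 0.04621491 0.0100147 ]
pad 226 [ 0.5152497  -0.16039368  0.04225451] 0.16682657306414295 0.2127361384092448
finger low [0.20917909 0.21056258 0.21222182 0.21422309 0.21625396 0.21652496
 0.21748562 0.21817241 0.21862963 0.22251358]
scene 138 lid [0.4781104  0.02166134 0.10048856] [0.48145083 0.02501754 0.09922655] [0.06158339 0.05811942 0.01033483]
pad 105 [ 0.51199544 -0.16690083  0.04269846] 0.17010467578661986 0.2146027327343288
finger low [0.20445385 0.20658094 0.20681862 0.20696309 0.20716248 0.20750445
 0.20756386 0.20772896 0.20786361 0.20864406]
[ 0.51753631 -0.15720622  0.16638057]
```

View pics/s4.png

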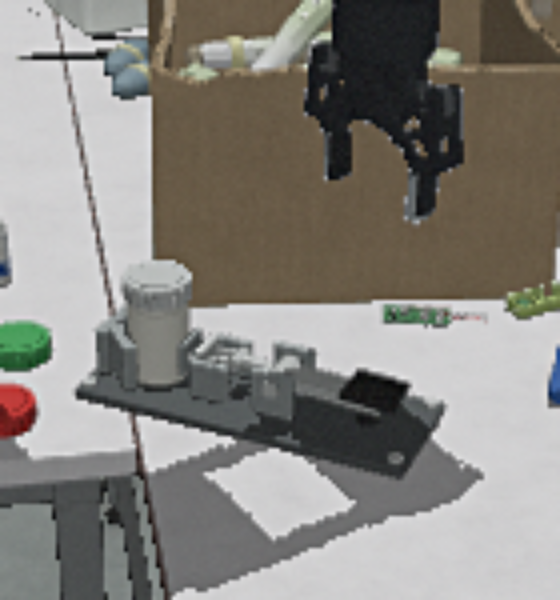

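The pedal stays down: its pad is at 42.5 mm, and it shows at (375,390) in the crop. The lid top is at (155,285). The open tips are about 38 mm behind the TCP. Now I move over the lid.

Call:
servo_tool(series="0.3 0.5 0 0 0 0;0.55 0.98 0 0 0 0;0.55 0.98 0 0 0 0;0.55 0.98 0 0 0 0;0.55 0.98 0.5 0 0 0;0.56 0.98 0.5 0 0 0;0 0 0.5 0 0 0;0 0 0.5 0 0 0")

```text
clock: 9.02
tcp_pos: [0.481, 0.0266, 0.1062]
tool_rot: [0.16, 0.987, -0.0, -0.001]
contact_force: [0.3, 0.1, 0.4]
gripper_width: 0.0855
grip_force: 0.0
```

Call:
servo_tool(series="0 0 0.3 0 0 0;0 0 0 0 0 0")

```text
clock: 9.28
tcp_pos: [0.4814, 0.0256, 0.0976]
tool_rot: [0.16, 0.987, -0.0, -0.001]
contact_force: [-0.5, 0.2, -0.6]
gripper_width: 0.0856
grip_force: 0.0
```

Run:
```python
from h import *
from scipy.spatial.transform import Rotation as Ro
s=r.observe(); T=s["tcp_pos"];R=Ro.from_quat(s["tool_rot"]).as_matrix()
img,d=r.camera("wrist"); m=r.camera_model("wrist"); K=m["mtx"];X=np.array(m["tool_from_camera"])
v,u=np.indices(d.shape); du=u-K[0][2];dv=v-K[1][2];rr=np.hypot(du,dv)+1e-9;th=rr/K[0][0]
z=d; k=np.tan(th)/rr; c=np.stack([du*k*z,dv*k*z,z],-1)
t=c@X[:3,:3].T+X[:3,3]; w=t@R.T+T
q=w[(np.hypot(w[...,0]-.482,w[...,1]-.025)<.045)&(w[...,2]>.095)&(w[...,2]<.106)]
print(T,len(q),q.mean(0),(q.min(0)+q.max(0))/2,np.ptp(q,axis=0))
cv2.imwrite("pics/w2.png",img)
img,d,P=pts("scene");q=P.reshape(-1,3);f=q[(np.hypot(q[:,0]-.482,q[:,1]-.025)<.065)&(q[:,2]>.108)];print(np.sort(f[:,2])[:12])
```

```text
[0.48136427 0.02560575 0.09760245] 6430 [0.48068705 0.02731323 0.10288935] [0.48301456 0.0268749  0.10019699] [0.05732471 0.05716332 0.01034931]
[0.13633384 0.13683658 0.13822782 0.13836513 0.13845023 0.13873577
 0.13881087 0.13957896 0.13959172 0.13964151 0.13975627 0.14048544]
```

View pics/w2.png

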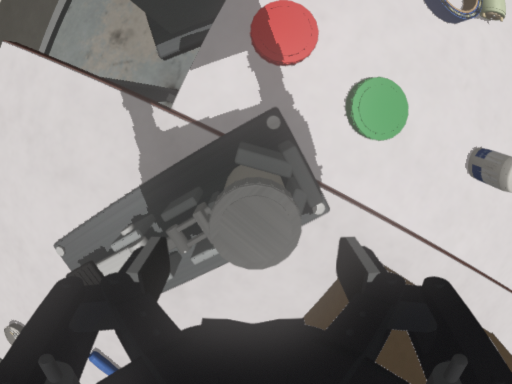

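The lid is centred at (254,225) between the fingers at (165,250) and (345,250). I lower and grip.

Call:
servo_tool(series="-0.03 0.03 0.5 0 0 0;0 0 0.5 0 0 0;0 0 0.5 0 0 0;0 0 0.37 0 0 0;0 0 0 0 0 0")

```text
clock: 10.0
tcp_pos: [0.4831, 0.0259, 0.0419]
tool_rot: [0.16, 0.987, -0.0, -0.0]
contact_force: [-0.1, 0.6, 0.6]
gripper_width: 0.0855
grip_force: 0.0
```

Call:
servo_tool(series="0 0 0 0 0 0;0 0 0 0 0 0;0 0 0 0 0 0;0 0 0 0 0 0;0 0 0 0 0 0;0 0 0 0 0 0", jaw=1, newtons=40)

```text
clock: 10.75
tcp_pos: [0.4838, 0.026, 0.0429]
tool_rot: [0.16, 0.987, 0.0, 0.001]
contact_force: [-0.6, 2.2, 6.7]
gripper_width: 0.056
grip_force: 40.8
```

Run:
```python
from h import *
s=r.observe();print(s["tcp_pos"],s["torque"],s["joints"],s["contact_force"],s["gripper_width"])
img,d,P=pts("scene"); cv2.imwrite("pics/s5.png",cv2.resize(img[110:250,170:310],None,fx=4,fy=4))
```

```text
[0.48377985 0.02603808 0.04289687] [ 0.47991281  0.05444297 -0.00108379] [-6.97489582e-02  5.44095754e-01  1.85957622e+00  3.73820701e-04
  7.36579422e-01 -1.31896662e+00] [-0.58258729  2.23048687  6.7065033 ] 0.05596234387267887
```

View pics/s5.png

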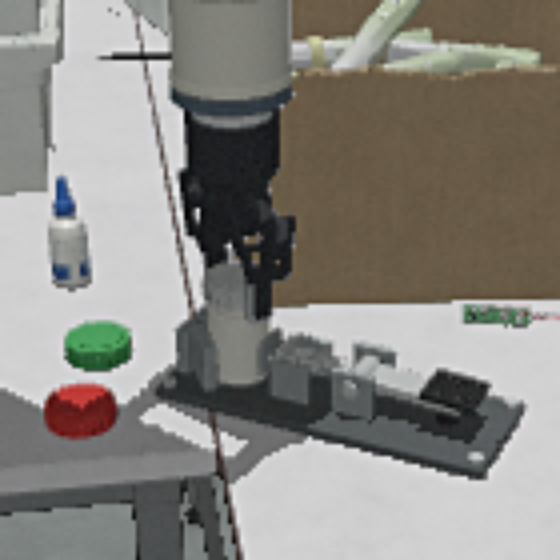

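The fingers grip the lid at (240,285), and the pedal is still down. I raise the grip force and unscrew.

Call:
servo_tool(series="0 0 0 0 0 0;0 0 0 0 0 0;0 0 0 0 0 -0.3;0 0 0 0 0 -0.7;0 0 0 0 0 -0.7;0 0 0 0 0 -0.7;0 0 0 0 0 -0.6;0 0 0 0 0 0", newtons=110)

```text
clock: 11.8
tcp_pos: [0.4846, 0.0259, 0.0435]
tool_rot: [0.01, 1.0, -0.0, 0.002]
contact_force: [0.1, 0.5, 18.2]
gripper_width: 0.0547
grip_force: 113.4
```

```bash
cat > st.py <<'E'
from workcell import r
from scipy.spatial.transform import Rotation as Ro
import numpy as np
s=r.observe();X=Ro.from_quat(s["tool_rot"]).as_matrix()[:,0]
print(s["tcp_pos"].round(4),"yaw",np.arctan2(X[1],X[0])%6.283-2.8198,"F",s["contact_force"].round(1),"T",s["torque"].round(2),s["gripper_width"].round(4),s["grip_force"],s["joints"][5])
E
python3 st.py
```

```text
Traceback (most recent call last):
  File "st.py", line 5, in <module>
    print(s["tcp_pos"].round(4),"yaw",np.arctan2(X[1],X[0])%6.283-2.8198,"F",s["contact_force"].round(1),"T",s["torque"].round(2),s["gripper_width"].round(4),s["grip_force"],s["joints"][5])
                                                                                                                                  ^^^^^^^^^^^^^^^^^^^^^^^^
AttributeError: 'float' object has no attribute 'round'
```

```bash
sed -i 's/s\["gripper_width"\].round(4)/round(s["gripper_width"],4)/' st.py; python3 st.py
```

```text
[0.4846 0.0259 0.0435] yaw 0.3009544034433338 F [ 0.1  0.5 18.2] T [0.27 0.12 0.06] 0.0547 113.35651817265898 -1.6199343915456363
```

Call:
servo_tool(series="0 0 -0.03 0 0 -0.5;0 0 -0.02 0 0 -0.7;0 0 -0.01 0 0 -0.7;0 0 -0.01 0 0 -0.6;0 0 0 0 0 0")

```text
clock: 12.42
tcp_pos: [0.484, 0.0259, 0.0448]
tool_rot: [-0.114, 0.994, -0.0, 0.001]
contact_force: [3.2, 1.2, 2.2]
gripper_width: 0.0548
grip_force: 116.1
```

```bash
python3 st.py
```

```text
[0.484  0.0259 0.0448] yaw 0.5495143651031622 F [3.2 1.2 2.2] T [ 0.36 -0.23  0.14] 0.0548 116.1065669870004 -1.8687117499037216
```

Call:
servo_tool(series="0 0 -0.01 0 0 -0.6;0 0 -0.01 0 0 -0.7;0 0 -0.01 0 0 -0.7")

```text
clock: 12.8
tcp_pos: [0.4834, 0.0259, 0.0453]
tool_rot: [-0.213, 0.977, 0.0, 0.0]
contact_force: [0.4, 0.1, -1.6]
gripper_width: 0.0548
grip_force: 115.9
```

```bash
python3 st.py
```

```text
[0.4834 0.0259 0.0453] yaw 0.7500611131854096 F [ 0.4  0.1 -1.6] T [ 0.22 -0.09 -0.2 ] 0.0548 115.93140870798379 -2.0693470991021297
```

Call:
servo_tool(series="0 0 -0.01 0 0 -0.7;0 0 -0.01 0 0 -0.7;0 0 -0.01 0 0 -0.7")

```text
clock: 13.18
tcp_pos: [0.4831, 0.0259, 0.0462]
tool_rot: [-0.314, 0.949, -0.0, -0.0]
contact_force: [0.2, 0.0, -0.5]
gripper_width: 0.0551
grip_force: 116.0
```

```bash
python3 st.py
```

```text
[0.4831 0.0259 0.0462] yaw 0.9604487329236733 F [ 0.2  0.  -0.5] T [ 0.   -0.03  0.06] 0.0551 116.00004464853555 -2.279517958304196
```

Call:
servo_tool(series="0 0 0 0 0 -0.7;0 0 0 0 0 -0.7;0 0 0 0 0 0;0 0 -0.06 0 0 0;0 0 -0.06 0 0 0")

```text
clock: 13.8
tcp_pos: [0.4833, 0.0259, 0.0498]
tool_rot: [-0.379, 0.925, -0.0, -0.0]
contact_force: [-1.2, 0.7, -0.3]
gripper_width: 0.0548
grip_force: 116.0
```

```bash
python3 st.py
```

```text
[0.4833 0.0259 0.0498] yaw 1.098570973398616 F [-1.2  0.7 -0.3] T [ 0.06 -0.01 -0.01] 0.0548 115.99377438426018 -2.4176946412534623
```

Call:
servo_tool(series="0 0 -0.15 0 0 0;0 0 -0.15 0 0 0;0 0 -0.15 0 0 0;0 0 -0.15 0 0 0;0 0 -0.15 0 0 0;0 0 0 0 0 0")

```text
clock: 14.55
tcp_pos: [0.4835, 0.0259, 0.0725]
tool_rot: [-0.379, 0.925, -0.0, 0.0]
contact_force: [-0.3, -0.7, -1.5]
gripper_width: 0.0552
grip_force: 116.0
```

Run:
```python
from h import *
exec(open("st.py").read())
img,d,P=pts("scene"); cv2.imwrite("pics/s6.png",cv2.resize(img[150:220,190:270],None,fx=8,fy=8))
c=P[150:220,190:270]
for v in range(10,60,2): print(v,[tuple((c[v,u]*1000).round().astype(int).tolist()) for u in (34,38,42)],[int(img[150+v,190+u].max()) for u in (34,38,42)])
```

```text
[0.4835 0.0259 0.0725] yaw 1.099753569733818 F [-0.3 -0.7 -1.5] T [-0.01 -0.02 -0.01] 0.0552 115.99287383258343 -2.4189057977565973
10 [(465, 28, 173), (586, 110, 108), (482, 10, 171)] [8, 97, 152]
12 [(750, 266, -1), (581, 107, 103), (590, 96, 102)] [226, 94, 105]
14 [(732, 251, 0), (585, 110, 92), (592, 97, 93)] [210, 88, 104]
16 [(719, 241, -1), (585, 111, 84), (596, 101, 83)] [212, 92, 102]
18 [(490, 50, 129), (498, 40, 129), (503, 27, 131)] [119, 100, 106]
20 [(477, 40, 130), (481, 26, 132), (490, 17, 131)] [97, 100, 99]
22 [(465, 30, 130), (471, 19, 131), (480, 9, 130)] [99, 101, 97]
24 [(456, 23, 128), (463, 12, 129), (469, 1, 129)] [113, 104, 115]
26 [(452, 20, 124), (459, 9, 124), (469, 1, 123)] [110, 115, 111]
28 [(456, 23, 114), (463, 13, 115), (470, 2, 115)] [99, 119, 114]
30 [(470, 36, 97), (471, 19, 102), (479, 9, 101)] [72, 73, 76]
32 [(464, 31, 94), (468, 17, 97), (476, 7, 96)] [110, 98, 125]
34 [(460, 28, 89), (467, 17, 90), (475, 7, 89)] [110, 118, 127]
36 [(463, 31, 80), (466, 16, 83), (476, 8, 81)] [117, 131, 125]
38 [(461, 29, 74), (466, 17, 75), (476, 7, 74)] [115, 133, 118]
40 [(458, 27, 68), (463, 14, 70), (470, 4, 70)] [122, 131, 129]
42 [(459, 28, 60), (462, 13, 63), (472, 5, 61)] [122, 130, 128]
44 [(457, 27, 54), (461, 13, 56), (471, 4, 55)] [126, 131, 130]
46 [(458, 28, 45), (458, 11, 51), (470, 3, 48)] [128, 131, 130]
48 [(457, 28, 38), (463, 15, 40), (470, 4, 40)] [108, 132, 129]
50 [(456, 27, 31), (460, 13, 34), (469, 3, 33)] [113, 130, 130]
52 [(459, 30, 21), (462, 15, 25), (470, 5, 24)] [88, 131, 129]
54 [(457, 28, 15), (456, 10, 22), (471, 6, 16)] [99, 133, 131]
56 [(449, 22, 13), (460, 14, 11), (469, 4, 10)] [61, 78, 60]
58 [(443, 17, 10), (450, 6, 11), (459, -4, 10)] [44, 44, 42]
```

View pics/s6.png

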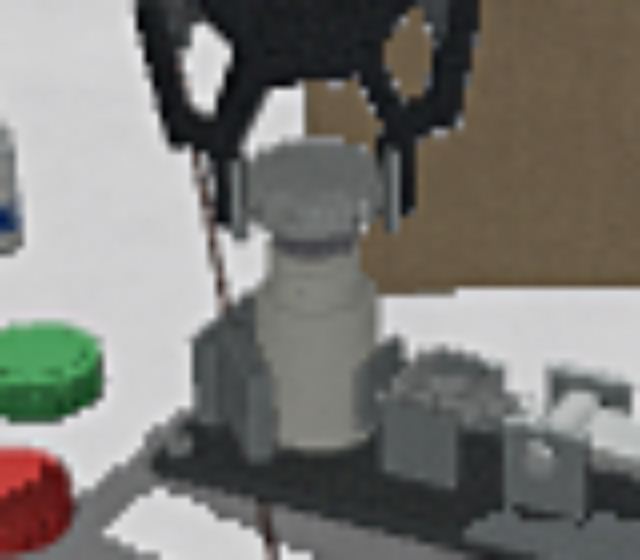

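The lid is level, with its top at 0.130 m and lower edge about 0.112 m. The rim is at about 0.096 m, so it is roughly 16 mm clear. The jar is upright and clamped.

```bash
python3 -c "
from workcell import r
print(r.finish_job())"
```

```text
the job is handed in; nothing more can be done
None
```

The job is handed in: the pedal is latched down at its stop, and the lid was turned about 1.1 rad anticlockwise, lifted straight off and is held level about 16 mm above the mouth of the upright, clamped jar, after about 15 s on the robot's clock.

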